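Slacken the wing nut of the left blower of a contra-rotating pair

ROBOT

A 7-joint arm with a two-finger parallel gripper is mounted at the origin on a cart in front of the work surface, level with it; the furniture and walls round the work are solid. World frame = base frame: x ahead of the robot, y to its left, z up, the work surface at z = 0. Lengths are in m, angles in rad, forces in N, time in s.
With the tool pointing down it reaches from about 0.425 to 0.875 m from the base axis. Payload 4.7 kg.
Tool frame: the origin (TCP) lies midway between the tips of the shut fingers; the grasp point (between the pads) lies 19 mm behind it (arm.hold_point_z is the distance from the TCP to the grasp point, in m); z points along the fingers, y is the direction in which the jaws open and shut (so a half turn about z gives the same grasp; the last joint's range is limited). The gripper opens to 87 mm and grips with 3 to 60 N. Pads are 19 mm wide; open, the fingers measure 117 mm over their backs; the gripper's body (75 mm by 190 mm) begins 51 mm behind the grasp point.
Start: joints at [-1.267, 0.321, -0.07, 1.45, 0.023, 1.371, -0.057], TCP at [0.186, 0.623, 0.184] pointing down, gripper open.
Joint ranges: [-2.86, 2.86], [-0.3, 2.09], [-1.38, 1.24], [0.06, 2.45], [-1.56, 4.7], [0.09, 2.05], [-2.69, 2.69]. Speed limits (rad/s): [2.57, 2.57, 3.14, 3.14, 3.14, 3.14, 3.14].

INTERFACE

Orientations are given as a rotation vector (axis times angle).
In Python, from workcell import arm, snapshot, get_calibration, workorder gives the robot as it stands.
- The arm moves only by the tool move_arm, never from a script. Its argument "motion" is a list of rows, each a list of 5 numbers: the opening, from 0 (shut) to 1 (fully open), then the shift along the tool's x, y, z in cm, then the turn about the tool's z in degrees. A call has 1 to 10 rows; each row shifts and turns the commanded pose from where the row before left it, along the tool's axes as they then stand; what a row does not reach is not made up. A row lasts 1/8 s, in which the tool goes at most 62.5 mm and 10.7 degrees, less where a joint would pass 70% of its speed; a pose out of reach is approached as far as the arm can. A call is refused whole if a number of a shift passes 6.25 or a number of a turn 10.7, either way. A call with a gripper value outside its range is refused whole. The fingers move at their own pace and stop on an object; "force" is the grip in N (left out, the last holds). Time passes only in rows, so rows that do not move let the fingers close. It gives the time, the measured TCP pose, the force and the opening at its end, in the units of the state.
- arm.read_state(): the state, without advancing time (a new reading comes with each control period).
- snapshot(name): name is "scene" or "side" or "wrist"; returns the picture (480x640x3 uint8, blue, green, red); there is no depth.
- get_calibration(name): a dict with "fx", "fy", "cx", "cy" (pixels), "position" and "orientation" of the camera in the world. Camera axes: x right, y down, z forward; pixel columns grow to the right and rows downward; lengths in m; the calibration is good to about 2 mm. A picture is of the moment at which its call begins: read the wrist's pose just before it. get_calibration takes no time and is no camera call; for the wrist camera it gives the pose at the moment of the call.
- workorder.close_job(): hands the job in, once; it reports no verdict.
The state is a dict: "time_s": time; "qpos": joint angles; "qd": joint speeds; "tau": joint torques, N m; "tool_pos": TCP position; "tcp_rot": TCP orientation; "contact_force": force on the tool from outside, world axes, zero at the start; "torque": the same for the moment, N m; "grip_width": finger opening in m.
Only numpy, scipy, OpenCV 4.12 (cv2) and the standard library are available. Lean on these libraries where they do the work, as an engineer would, in place of code of your own. Each camera call takes 0.05 s, during which the arm holds its last target.

TASK

The fan wheel of the left one of the two small blowers has to come off: slacken its wing nut by about a sixth of a turn (60 degrees) or a little more, then let go of it. The blowers run in opposite directions, so one of the two nuts has a reverse thread and nothing shows which: try the nut both ways and turn it the way it gives. Leave the nut of the right blower tight.

Things in the scene. Friction and masses are not known exactly. Their poses are not given: they have to be found in the camera images.
- wings_p (a point): steel wing nut on top of one of two identical blowers (120 mm square base, 104 mm black fan wheel; all fixed but the nut). Point: on its axis, centre of the wings, 96 mm above the worktop. Wings: an upright bar 52 long (x), 12 thick (y: pinch along y), 24 high. Below: 12 mm neck, 26 mm flange at 71, wheel at 68 mm above the worktop. The nut does not rise. Left = larger world y; either name may be the left one
- wings_q (a point): steel wing nut on top of one of two identical blowers (120 mm square base, 104 mm black fan wheel; all fixed but the nut). Point: on its axis, centre of the wings, 96 mm above the worktop. Wings: an upright bar 52 long (x), 12 thick (y: pinch along y), 24 high. Below: 12 mm neck, 26 mm flange at 71, wheel at 68 mm above the worktop. The nut does not rise. Left = larger world y; either name may be the left one
- nut_p (a joint): angle of wing nut p, rad: 0 tight (start), positive counter-clockwise from above, negative clockwise. It turns one way only, for most of a full turn, with a steady drag of about 0.08 N m, and stays where it is left; the other way it is solid (a trial of about 10 degrees tells). The nuts have opposite threads; which one is reversed is unknown
- nut_q (a joint): angle of wing nut q, rad: 0 tight (start), positive counter-clockwise from above, negative clockwise. It turns one way only, for most of a full turn, with a steady drag of about 0.08 N m, and stays where it is left; the other way it is solid (a trial of about 10 degrees tells). The nuts have opposite threads; which one is reversed is unknown

How it is judged:
At the end, for the whole second after the job is handed in: The left blower's nut has been turned at least 0.8 rad (46 degrees) in its loosening direction and is at rest; the right blower's nut is within 0.2 rad of where it was (((world y of wings_p above 0.12 m and (value of joint nut_p above 0.8 rad or value of joint nut_p below -0.8 rad) and value of joint nut_q between -0.2 and 0.2 rad and velocity of joint nut_p between -0.1 and 0.1 rad/s) or (world y of wings_q above 0.12 m and (value of joint nut_q above 0.8 rad or value of joint nut_q below -0.8 rad) and value of joint nut_p between -0.2 and 0.2 rad and velocity of joint nut_q between -0.1 and 0.1 rad/s))); the robot touches nothing.
It fails at once if the right blower's nut is turned by more than 0.2 rad ((not (world y of wings_p above 0.12 m) and not (value of joint nut_p between -0.2 and 0.2 rad)) or (not (world y of wings_q above 0.12 m) and not (value of joint nut_q between -0.2 and 0.2 rad))).
It also fails if it takes over 35 s, if anything falls off the work surface, if the arm or the gripper's body presses on something with over 40 N, if the wrist force passes 120 N, or if a joint passes its speed limit or range.

## Working session

There is one attempt and no reset: what is moved stays moved. The work goes in short steps, Python scripts to look and compute and a tool call to move; the robot and the scene stay as the last step left them, time stands still between calls to the robot, and variables do not carry over. Pictures are saved under pics/ and viewed, and the job is handed in when it is done.

Besides the shell and the picture viewer there is one more tool, called after "Request:" by a JSON object that holds its "method" and its "body", one argument or row to a line. move_arm: Moves the arm, as the interface text tells. Its arguments: {"type":"object","properties":{"motion":{"type":"array","items":{"type":"array","items":{"type":"number"}}},"force":{"type":"number"}},"required":["motion"]}

```bash
mkdir -p pics
python3 - <<'E'
from workcell import arm, snapshot, get_calibration
import cv2
for n in ("scene","side","wrist"):
    c=get_calibration(n); print(n,c)
    cv2.imwrite(f"pics/{n}0.png",snapshot(n))
print(arm.read_state())
E
```

```text
scene {'fx': 515.0336294806011, 'fy': 515.0336294806011, 'cx': 325.6996177024052, 'cy': 241.24461126227143, 'position': array([0.22331666, 0.80508181, 0.58398634]), 'orientation': array([-0.52538948,  2.51146439, -1.39925522])}
side {'fx': 536.8929147379404, 'fy': 536.8929147379404, 'cx': 311.772451647626, 'cy': 236.98586255357077, 'position': array([0.21228486, 0.84640632, 0.43065532]), 'orientation': array([-0.48150096,  2.3669984 , -1.58989787])}
wrist {'fx': 331.2366649379191, 'fy': 331.2366649379191, 'cx': 316.59479040629054, 'cy': 237.06684399700262, 'position': array([0.12111773, 0.64135011, 0.38321836]), 'orientation': array([2.35474919, 1.7542919 , 0.2136896 ])}
{'time_s': 0.15, 'qpos': array([-1.26688768,  0.32167228, -0.07007512,  1.45141168,  0.02260593,
        1.37078108, -0.05689568]), 'qd': array([-0.0002969 , -0.00126326,  0.00015287, -0.00400592,  0.00141028,
       -0.00242505,  0.00160848]), 'tau': array([-7.53038148e-04, -4.91796398e+01, -4.05082041e-01, -3.12880576e+01,
       -6.40467228e-02,  4.03188227e-02,  1.11532968e-04]), 'tool_pos': array([0.1856691 , 0.62242044, 0.18359153]), 'tcp_rot': array([-4.53588619e-01, -3.10855276e+00,  2.32652280e-03]), 'contact_force': array([-0.62720842,  0.43100646,  0.01575171]), 'torque': array([ 0.04711589, -0.01075413,  0.07176515]), 'grip_width': 0.08683994125969444}
```

View pics/scene0.png

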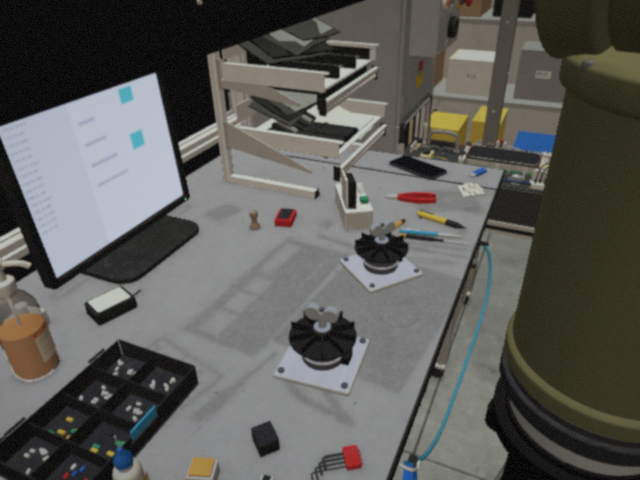

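View pics/side0.png

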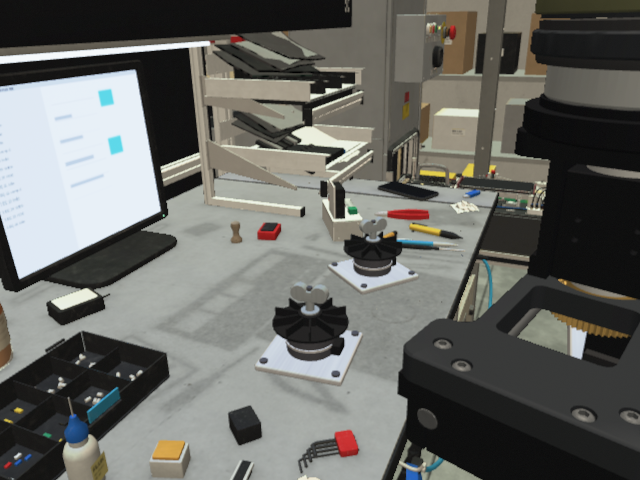

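View pics/wrist0.png

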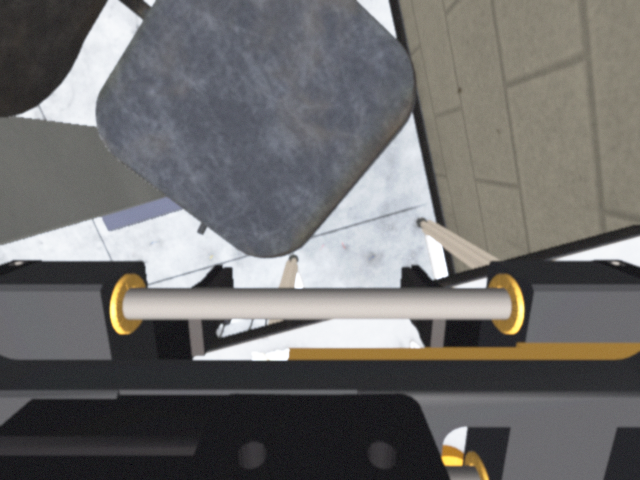

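The scene view shows the near blower with its nut at about (322,315) and the far one at about (380,235). In the side view they are at (309,295) and (373,228). I'll zoom in on these to locate the nuts.

```bash
python3 - <<'E'
import cv2,numpy as np
a=cv2.imread("pics/scene0.png")[285:405,265:385]; b=cv2.imread("pics/side0.png")[270:390,250:370]
cv2.imwrite("pics/z0.png",np.hstack([cv2.resize(i,(400,400),interpolation=cv2.INTER_CUBIC)[:] for i in (a,b)]))
E
cat > h.py <<'E'
import numpy as np,cv2
from scipy.spatial.transform import Rotation as R
from workcell import get_calibration
def ray(n,px,c=None):
    c=c or get_calibration(n); d=R.from_rotvec(c['orientation']).apply([(px[0]-c['cx'])/c['fx'],(px[1]-c['cy'])/c['fy'],1]); return np.array(c['position']),d/np.linalg.norm(d)
def plane(n,px,z,c=None):
    p,d=ray(n,px,c); return p+d*(z-p[2])/d[2]
def tri(rs):
    A=sum(np.eye(3)-np.outer(d,d) for p,d in rs); b=sum((np.eye(3)-np.outer(d,d))@p for p,d in rs); return np.linalg.solve(A,b)
def proj(n,P,c=None):
    c=c or get_calibration(n); q=R.from_rotvec(c['orientation']).inv().apply(np.array(P)-c['position']); return q[0]/q[2]*c['fx']+c['cx'],q[1]/q[2]*c['fy']+c['cy']
E
```

```text
(no output)
```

View pics/z0.png

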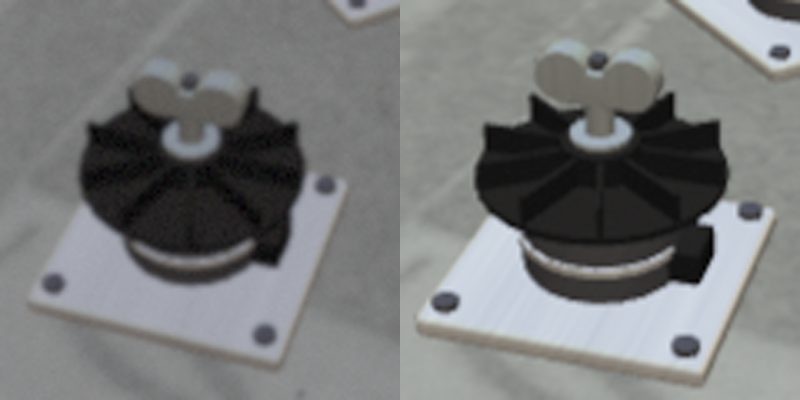

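Run:
```python
from h import *
S=lambda x,y:(265+x*.3,285+y*.3); D=lambda x,y:(250+(x-400)*.3,270+y*.3)
print("flange",plane('scene',S(190,138),.073),plane('side',D(600,133),.073))
print("tri fl",tri([ray('scene',S(190,138)),ray('side',D(600,133))]))
for nm,s,d in (("L",(156,92),(561,75)),("R",(217,99),(628,82)),("stud",(190,80),(598,60))):
    print(nm,plane('scene',S(*s),.096),plane('side',D(*d),.096))
# plate corners z~.01
print([plane('side',D(*p),.008) for p in ((417,320),(700,372),(775,212))])
print(plane('scene',(380,241),.073),plane('side',(373,240),.073))
```

```text
flange [0.47736837 0.27312543 0.073     ] [0.47546872 0.27658087 0.073     ]
tri fl [0.48041863 0.2663072  0.06651338]
L [0.4925694  0.27502019 0.096     ] [0.49184966 0.27670832 0.096     ]
R [0.46572019 0.2688467  0.096     ] [0.46466229 0.27233986 0.096     ]
stud [0.48215411 0.26150112 0.096     ] [0.48338237 0.25949976 0.096     ]
[array([0.53043304, 0.33567879, 0.008     ]), array([0.41450047, 0.32419709, 0.008     ]), array([0.42442103, 0.20774418, 0.008     ])]
[0.47732191 0.00876235 0.073     ] [0.47253595 0.01292105 0.073     ]
```

```bash
cat > st.py <<'E'
from h import *
from workcell import arm
import sys
def plan(target,yaw):
    s=arm.read_state(); r=R.from_rotvec(s['tcp_rot']); M=r.as_matrix()
    print("t",s['time_s'],"pos",s['tool_pos'].round(4),"F",s['contact_force'].round(1),"T",s['torque'].round(2),"w",round(s['grip_width'],4),"q7",s['qpos'][6].round(2))
    x=M[:,0]; cy=np.degrees(np.arctan2(x[1],x[0])); print("tool x yaw",cy.round(2),"z axis",M[:,2].round(3))
    print("delta tool cm",(M.T@(np.array(target)-s['tool_pos'])*100).round(2)," turn about tool z (deg)",-(((yaw-cy)+90)%180-90))
if __name__=="__main__": plan([float(v) for v in sys.argv[1:4]],float(sys.argv[4]))
E
python3 st.py .477 .271 .184 8; python3 -c "
from workcell import arm;print(arm.hold_point_z)"
```

```text
t 0.15 pos [0.1857 0.6224 0.1836] F [-0.6  0.4  0. ] T [ 0.05 -0.01  0.07] w 0.0868 q7 -0.06
tool x yaw 163.4 z axis [-0.    -0.001 -1.   ]
delta tool cm [-37.96 -25.35   0.  ]  turn about tool z (deg) -24.603598787248444
0.0187
```

Request:
{"method": "move_arm", "body": {
  "motion": [
    [1,-4.7,-3.1,-0.2,0],
    [1,-4.7,-3.1,-0.2,0],
    [1,-4.7,-3.1,0,0],
    [1,-4.7,-3.1,0,0],
    [1,-4.7,-3.1,0,-6],
    [1,0,0,0,-10],
    [1,0,0,0,-8],
    [1,0,0,0,0]
  ],
  "force": 20
}}

```text
time_s: 1.15
tool_pos: [0.3666, 0.407, 0.1883]
tcp_rot: [0.2, -3.135, 0.0]
contact_force: [-0.1, 0.2, 0.8]
grip_width: 0.087
```

```bash
python3 st.py .477 .271 .184 8
python3 - <<'E'
from workcell import *
import cv2
print(arm.read_state()['qpos'].round(2)); c=get_calibration('wrist');print(c)
cv2.imwrite("pics/wrist1.png",snapshot('wrist'))
E
```

```text
t 1.15 pos [0.3666 0.407  0.1883] F [-0.1  0.2  0.8] T [ 0.04  0.02 -0.01] w 0.087 q7 0.82
tool x yaw -172.7 z axis [-0. -0. -1.]
delta tool cm [ -9.22 -14.89   0.43]  turn about tool z (deg) -0.7027612684070164
[-0.95  0.1   0.07  1.71 -0.01  1.34  0.82]
{'fx': 331.2366649379191, 'fy': 331.2366649379191, 'cx': 316.59479040629054, 'cy': 237.06684399700262, 'position': array([0.29986163, 0.39839458, 0.38802235]), 'orientation': array([1.96140228, 2.22695655, 0.27373999])}
```

View pics/wrist1.png

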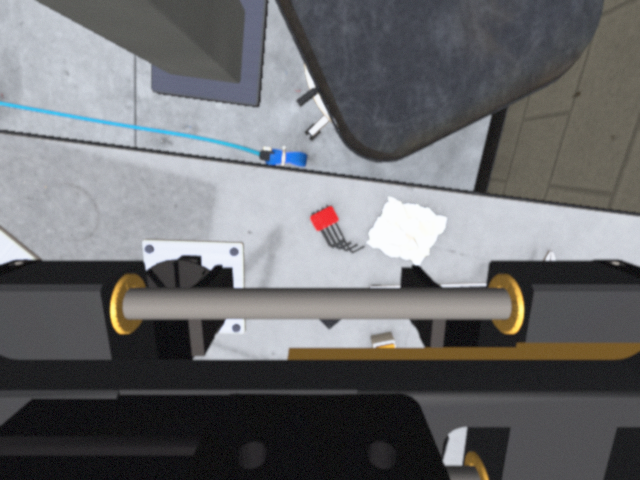

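The wrist view shows the left blower's plate at lower left, around (195,285), with its wheel hidden behind the finger. I'll move past it in +x so that the nut shows above the gripper bar.

Request:
{"method": "move_arm", "body": {
  "motion": [
    [1,-3.9,-3.8,0,0],
    [1,-3.9,-3.8,0,0],
    [1,-3.9,-3.8,0,0],
    [1,-3.9,-3.8,0,0],
    [1,0,0,0,0],
    [1,0,0,0,0]
  ]
}}

```text
time_s: 1.95
tool_pos: [0.5403, 0.2772, 0.1881]
tcp_rot: [0.201, -3.134, -0.001]
contact_force: [-1.0, 0.4, 0.6]
grip_width: 0.0869
```

```bash
python3 st.py .477 .271 .184 8
python3 - <<'E'
from workcell import *
from h import *
c=get_calibration('wrist');print(c, proj('wrist',(.477,.271,.1)))
cv2.imwrite("pics/wrist2.png",snapshot('wrist'))
E
```

```text
t 1.95 pos [0.5403 0.2772 0.1881] F [-1.   0.4  0.6] T [ 0.09  0.   -0.04] w 0.0869 q7 1.22
tool x yaw -172.67 z axis [-0.001  0.    -1.   ]
delta tool cm [6.36 0.19 0.41]  turn about tool z (deg) -0.6659673388534202
{'fx': 331.2366649379191, 'fy': 331.2366649379191, 'cx': 316.59479040629054, 'cy': 237.06684399700262, 'position': array([0.47373979, 0.26851181, 0.38789805]), 'orientation': array([1.96139867, 2.22832999, 0.27376836])} (np.float64(318.7915396409306), np.float64(158.96335028117556))
```

View pics/wrist2.png

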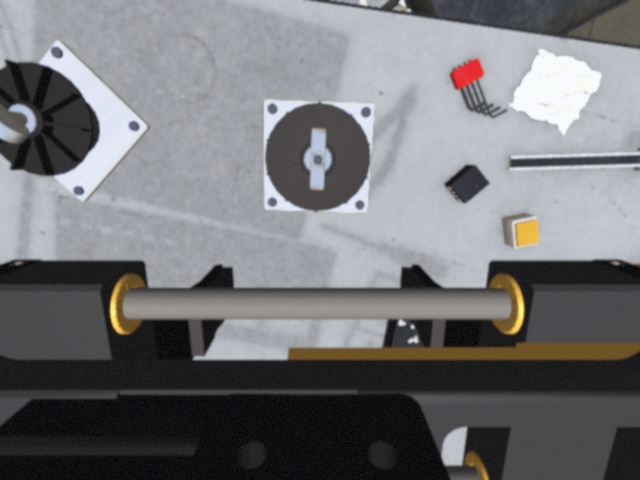

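The nut is well in view: stud at about (317,159), wing bar running from (319,128) to (316,190). I'll fit it.

```bash
python3 - <<'E'
from h import *
im=cv2.imread("pics/wrist2.png"); g=cv2.cvtColor(im,cv2.COLOR_BGR2GRAY)
m=np.zeros_like(g); cv2.circle(m,(318,158),40,255,-1); m&=((g>110)*255).astype('uint8')
cs,_=cv2.findContours(m,cv2.RETR_EXTERNAL,cv2.CHAIN_APPROX_NONE); c=max(cs,key=cv2.contourArea)
(x,y),s,a=cv2.minAreaRect(c); print((x,y),s,a)
ys,xs=np.nonzero(m)
top=np.array([xs[ys==ys.min()+3].mean(),ys.min()]);bot=np.array([xs[ys==ys.max()-3].mean(),ys.max()]);print(top,bot)
A=plane('wrist',top,.107);B=plane('wrist',bot,.107);print(A,B,(A+B)/2,np.linalg.norm(A-B),np.degrees(np.arctan2(*(B-A)[[1,0]])))
z=[(y,xs[ys==y].mean()) for y in range(ys.min()+2,ys.max()-1) if not 145<y<173]
k=np.polyfit(*zip(*z),1);P=[plane('wrist',(np.polyval(k,y),y),.104) for y in (130,188)];print(k,P,np.degrees(np.arctan2(*(P[1]-P[0])[[1,0]])))
E
python3 st.py .477 .271 .081 8
```

```text
(317.0, 159.0) (62.0, 28.0) 90.0
[318. 128.] [316.5 190. ]
[0.4523422  0.26783527 0.107     ] [0.50194514 0.27306229 0.107     ] [0.47714367 0.27044878 0.107     ] 0.04987759119198293 6.0154693916853885
[-3.15085315e-02  3.22478607e+02] [array([0.45362359, 0.26833412, 0.104     ]), array([0.50056365, 0.27293198, 0.104     ])] 5.59437384077016
t 2.0 pos [0.5398 0.2781 0.1882] F [-1.6  0.6  1.1] T [ 0.05  0.02 -0.03] w 0.0871 q7 1.22
tool x yaw -172.55 z axis [-0.001  0.001 -1.   ]
delta tool cm [ 6.31  0.11 10.72]  turn about tool z (deg) -0.5492201471199678
```

Nut centre is (0.477, 0.2705) and the bar's yaw is about 5.8°. Going above it, down, and gripping.

Request:
{"method": "move_arm", "body": {
  "motion": [
    [1,3.2,0.1,0,1],
    [1,3.1,0.05,0,0.6],
    [1,0,0,2,0],
    [1,0,0,3.5,0],
    [1,0,0,3.5,0],
    [1,0,0,1.5,0],
    [1,0,0,0,0],
    [1,0,0,0,0]
  ]
}}

```text
time_s: 3.0
tool_pos: [0.479, 0.2714, 0.085]
tcp_rot: [-0.159, 3.135, 0.002]
contact_force: [1.4, 0.5, -0.0]
grip_width: 0.0871
```

```bash
python3 st.py .477 .2705 .081 5.8
```

```text
t 3.0 pos [0.479  0.2714 0.085 ] F [ 1.4  0.5 -0. ] T [ 0.06  0.04 -0.01] w 0.0871 q7 1.14
tool x yaw -174.18 z axis [ 0.002  0.002 -1.   ]
delta tool cm [ 0.21 -0.07  0.4 ]  turn about tool z (deg) 0.022876967185368358
```

Request:
{"method": "move_arm", "body": {
  "motion": [
    [1,0.2,-0.05,0.35,0],
    [0.4,0,0,0,0],
    [0,0,0,0,0],
    [0,0,0,0,0],
    [0,0,0,0,0],
    [0,0,0,0,0],
    [0,0,0,0,0]
  ],
  "force": 25
}}

```text
time_s: 3.88
tool_pos: [0.4763, 0.2698, 0.08]
tcp_rot: [-0.159, 3.138, 0.0]
contact_force: [0.8, -1.1, -0.2]
grip_width: 0.0352
```

```bash
python3 st.py .477 .2705 .081 5.8
```

```text
t 3.875 pos [0.4763 0.2698 0.08  ] F [ 0.8 -1.1 -0.2] T [ 0.02  0.02 -0.02] w 0.0352 q7 1.14
tool x yaw -174.2 z axis [ 0.  0. -1.]
delta tool cm [-0.08  0.06 -0.1 ]  turn about tool z (deg) -0.004478731687186155
```

Still closing.

Request:
{"method": "move_arm", "body": {
  "motion": [
    [0,0,0,0,0],
    [0,0,0,0,0],
    [0,0,0,0,0],
    [0,0,0,0,0],
    [0,0,0,0,0]
  ]
}}

```text
time_s: 4.5
tool_pos: [0.4763, 0.2698, 0.08]
tcp_rot: [-0.159, 3.137, 0.0]
contact_force: [-0.3, 0.1, 0.9]
grip_width: 0.0004
```

```bash
python3 st.py .477 .2705 .081 5.8
```

```text
t 4.5 pos [0.4763 0.2698 0.08  ] F [-0.3  0.1  0.9] T [ 0.09  0.02 -0.05] w 0.0004 q7 1.14
tool x yaw -174.21 z axis [ 0.  0. -1.]
delta tool cm [-0.07  0.06 -0.1 ]  turn about tool z (deg) -0.006167542964192307
```

The fingers shut completely, so nothing is between them. Looking to find out why.

Run:
```python
from workcell import *
from h import *
a=snapshot('scene');b=snapshot('side');w=snapshot('wrist')
cv2.imwrite("pics/a3.png",np.hstack([cv2.resize(a[200:400,220:420],(400,400)),cv2.resize(b[200:400,210:410],(400,400))]));cv2.imwrite("pics/w3.png",w);cv2.imwrite("pics/s3.png",a)
```

```text
(no output)
```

View pics/a3.png

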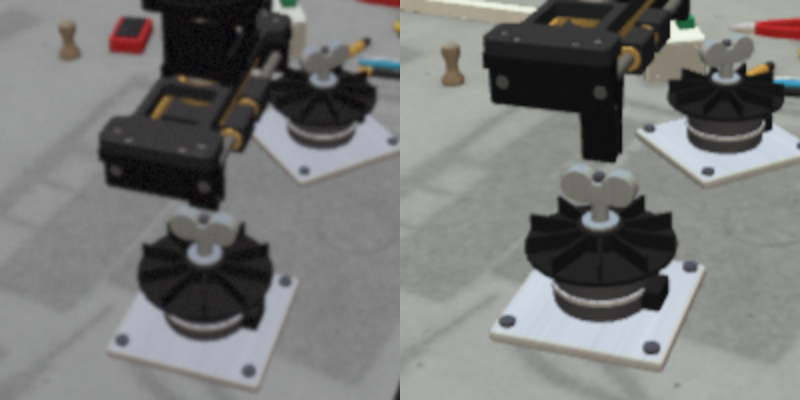

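View pics/w3.png

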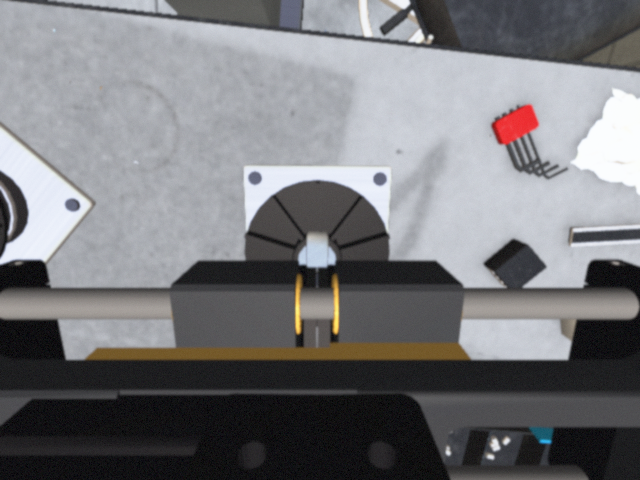

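```bash
python3 - <<'E'
from h import *
P=(.4763,.2698,.080)
for n in('scene','side'): print(n,proj(n,P),proj(n,(.4772,.2705,.096)))
print(tri([ray('scene',(321,302)),ray('side',(310.5,279.5))]))
for z in (.09,.10,.11,.12,.13): print(z,plane('scene',(321,302),z),plane('side',(310.5,279.5),z))
from workcell import *
s=arm.read_state();print(s['tool_pos'],s['qpos'])
c=get_calibration('wrist');print(c['position'],proj('wrist',P),proj('wrist',(.477,.2705,.108)))
E
python3 - <<'E'
import cv2
a=cv2.imread('pics/w3.png')[150:370,200:440];cv2.imwrite('pics/w3z.png',cv2.resize(a,None,fx=2.7,fy=2.7,interpolation=3))
E
```

```text
scene (np.float64(323.48082035592375), np.float64(321.63092715704414)) (np.float64(322.52437327497887), np.float64(313.4028519676133))
side (np.float64(311.3717922319036), np.float64(302.85234548554564)) (np.float64(310.2690710486054), np.float64(292.35148977531134))
[0.48078447 0.26408625 0.1114391 ]
0.09 [0.49378743 0.23999515 0.09      ] [0.49744473 0.22456842 0.09      ]
0.1 [0.48831216 0.25143447 0.1       ] [0.4890738  0.24282259 0.1       ]
0.11 [0.48283689 0.26287378 0.11      ] [0.48070288 0.26107676 0.11      ]
0.12 [0.47736162 0.2743131  0.12      ] [0.47233196 0.27933092 0.12      ]
0.13 [0.47188635 0.28575242 0.13      ] [0.46396104 0.29758509 0.13      ]
[0.47628824 0.26981881 0.07997297] [-0.7523455   0.18016932  0.20839299  1.84516319 -0.04125285  1.12031855
  1.14270387]
[0.40927285 0.26288123 0.27973351] (np.float64(316.76037288428756), np.float64(263.7591172167929)) (np.float64(317.93116113550747), np.float64(281.31870833548663))
```

View pics/w3z.png

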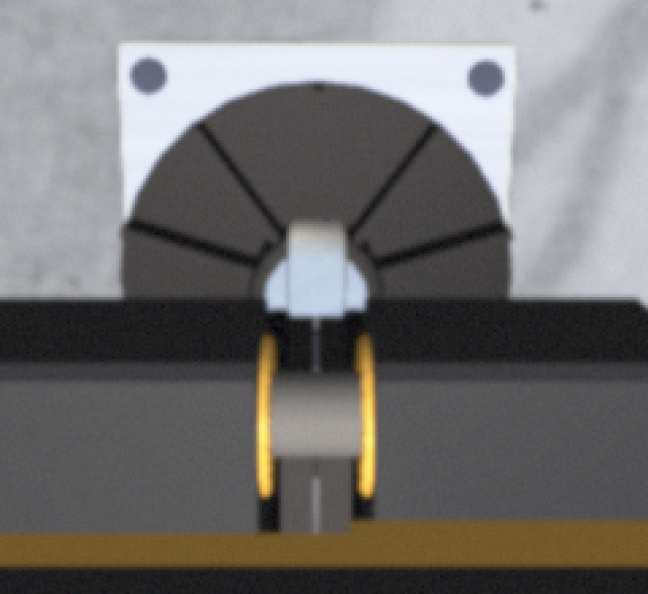

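View pics/s3.png

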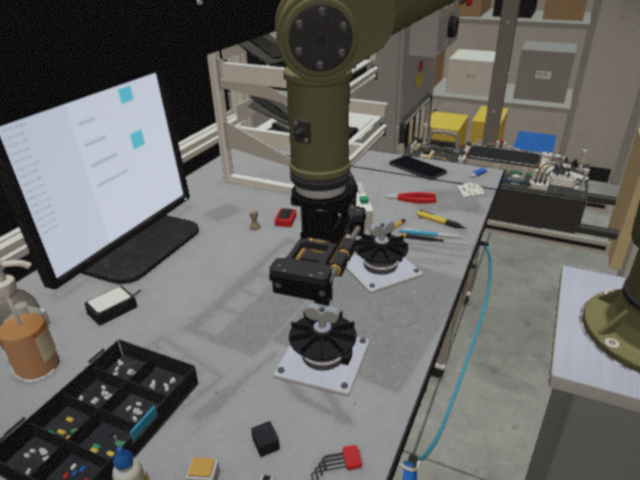

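Triangulating the fingertips from the scene and side views puts them about 3 cm higher than the stated TCP. I'll compare the cameras on the blower's plate, which has known size.

Run:
```python
from h import *
c={'fx': 331.2366649379191, 'fy': 331.2366649379191, 'cx': 316.59479040629054, 'cy': 237.06684399700262, 'position': np.array([0.47373979, 0.26851181, 0.38789805]), 'orientation': np.array([1.96139867, 2.22832999, 0.27376836])}
print("cam fwd",R.from_rotvec(c['orientation']).as_matrix()[:,2])
cor=[(264,100),(375.5,100),(368,212.5),(264.5,212)]
P=[plane('w',p,.006,c) for p in cor]
print(np.round(P,4),[np.linalg.norm(P[i]-P[i-1]).round(4) for i in range(4)])
obj=np.array([[-.06,-.06,0],[.06,-.06,0],[.06,.06,0],[-.06,.06,0]])
for n,cc,pts in(('wrist',c,cor),('side',None,None)):
    if pts is None: 
        cc=get_calibration('side'); D=lambda x,y:(250+(x-400)*.3,270+y*.3); continue
im=cv2.imread('pics/wrist2.png')
cv2.imwrite('pics/w2z.png',cv2.resize(im[90:225,250:390],None,fx=4,fy=4,interpolation=3))
# nut both sides from wrist2 and side: triangulate stud top
q=ray('w',(317.3,159),c)
S=lambda x,y:(265+x*.3,285+y*.3); D=lambda x,y:(250+(x-400)*.3,270+y*.3)
print('stud tri',tri([q,ray('scene',S(190,80)),ray('side',D(598,60))]),tri([q,ray('scene',S(190,80))]),tri([q,ray('side',D(598,60))]))
```

```text
cam fwd [ 0.23944377  0.03131935 -0.97040496]
[[0.4243 0.2053 0.006 ]
 [0.409  0.3245 0.006 ]
 [0.5311 0.3366 0.006 ]
 [0.5458 0.2168 0.006 ]] [np.float64(0.1221), np.float64(0.1201), np.float64(0.1227), np.float64(0.1207)]
stud tri [0.47793036 0.26992155 0.10274698] [0.47759071 0.26994255 0.10375727] [0.4777789  0.27002185 0.10215019]
```

View pics/w2z.png

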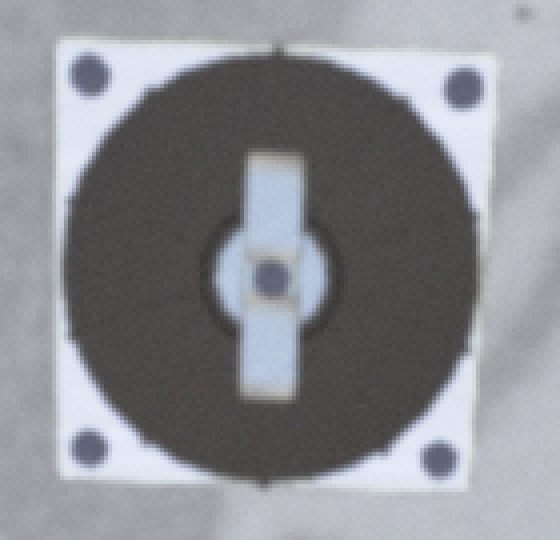

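All cameras agree on the nut: axis (0.478, 0.270), stud top about 0.103. So the fingertips really are about 30 mm higher than the reported TCP, just above the wings. I'll open and lower partway, then check in the images.

Request:
{"method": "move_arm", "body": {
  "motion": [
    [0.5,0,0,0,0],
    [0.5,0,0,0,0],
    [0.5,0,0,0,0],
    [0.5,0,0,0,0],
    [0.5,0,0,0,0]
  ]
}}

```text
time_s: 5.28
tool_pos: [0.4763, 0.2698, 0.08]
tcp_rot: [-0.159, 3.138, 0.0]
contact_force: [-0.3, -0.2, -0.9]
grip_width: 0.04
```

```bash
python3 st.py .477 .2705 .081 5.8;python3 - <<'E'
from workcell import *
from h import *
a=snapshot('scene');b=snapshot('side')
cv2.imwrite("pics/a4.png",np.hstack([cv2.resize(a[220:370,245:395],(400,400)),cv2.resize(b[200:350,235:385],(400,400))]));cv2.imwrite("pics/w4.png",snapshot('wrist'))
E
```

```text
t 5.275 pos [0.4763 0.2698 0.08  ] F [-0.3 -0.2 -0.9] T [ 0.01 -0.03  0.04] w 0.04 q7 1.14
tool x yaw -174.2 z axis [ 0.  0. -1.]
delta tool cm [-0.08  0.06 -0.1 ]  turn about tool z (deg) -0.0010258768315907218
```

View pics/a4.png

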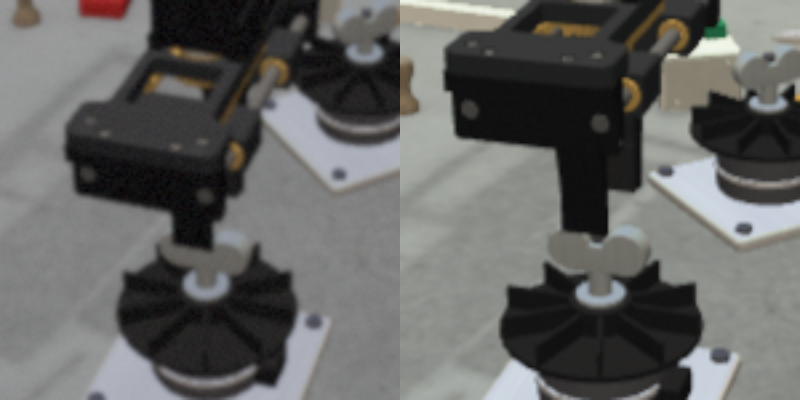

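View pics/w4.png

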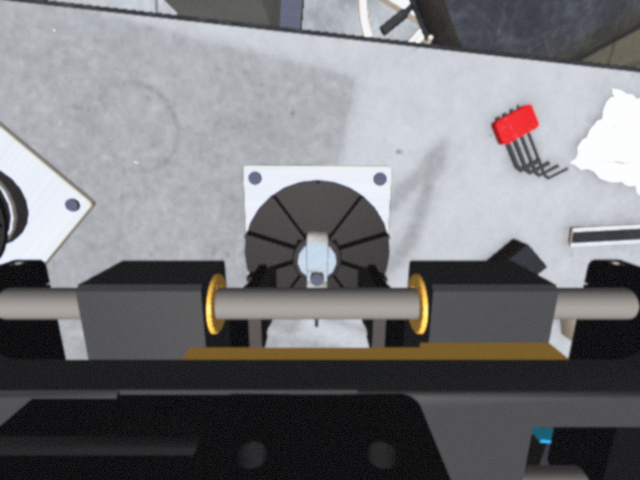

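Run:
```python
from h import *
for n,px in (('side',(235+183*.375,200+235*.375)),('scene',(245+190*.375,220+246*.375))):
    p,d=ray(n,px)
    for y in (.29,.305): print(n,y,p+d*(y-p[1])/d[1])
```

```text
side 0.29 [0.47748077 0.29       0.11166147]
side 0.305 [0.47033143 0.305      0.12026113]
scene 0.29 [0.47781486 0.29       0.11272983]
scene 0.305 [0.47040346 0.305      0.12645356]
```

The tips are at about 0.111–0.12 while the reported TCP height is 0.080. I'll lower 2 cm and look again.

Request:
{"method": "move_arm", "body": {
  "motion": [
    [0.5,0,0,1,0],
    [0.5,0,0,1,0],
    [0.5,0,0,0,0],
    [0.5,0,0,0,0]
  ]
}}

```text
time_s: 5.92
tool_pos: [0.4763, 0.2698, 0.0598]
tcp_rot: [0.159, -3.137, 0.0]
contact_force: [-0.2, 0.8, 0.1]
grip_width: 0.0436
```

```bash
python3 st.py .478 .270 .051 5.8;python3 - <<'E'
from workcell import *
from h import *
a=snapshot('scene');b=snapshot('side')
cv2.imwrite("pics/a5.png",np.hstack([cv2.resize(a[220:370,245:395],(400,400)),cv2.resize(b[200:350,235:385],(400,400))]))
E
```

```text
t 5.925 pos [0.4763 0.2698 0.0598] F [-0.2  0.8  0.1] T [ 0.06 -0.02  0.03] w 0.0436 q7 1.15
tool x yaw -174.2 z axis [-0. -0. -1.]
delta tool cm [-0.18  0.    0.88]  turn about tool z (deg) -0.004431502042280044
```

View pics/a5.png

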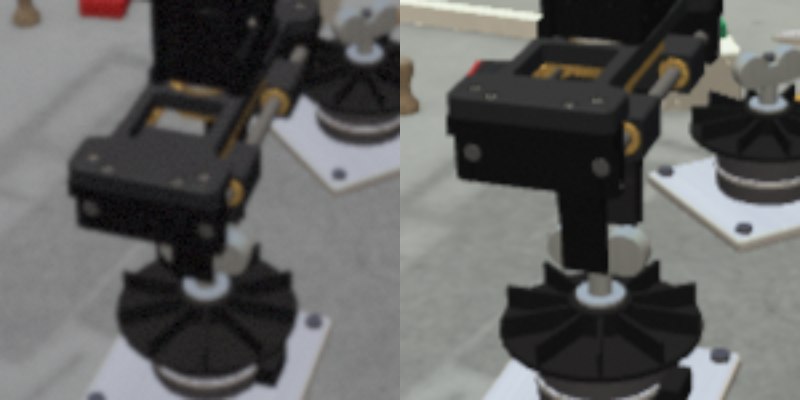

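No contact with the TCP reading 0.060, below the wheel top, so the offset is confirmed. The near finger now overlaps the wings. One more centimetre down, then grip.

Request:
{"method": "move_arm", "body": {
  "motion": [
    [0.5,-0.15,0,0.5,0],
    [0.5,0,0,0.5,0],
    [0,0,0,0,0],
    [0,0,0,0,0],
    [0,0,0,0,0],
    [0,0,0,0,0],
    [0,0,0,0,0],
    [0,0,0,0,0]
  ],
  "force": 25
}}

```text
time_s: 7.02
tool_pos: [0.4779, 0.27, 0.0501]
tcp_rot: [-0.159, 3.137, 0.0]
contact_force: [-0.3, -0.6, 0.2]
grip_width: 0.0117
```

```bash
python3 st.py .478 .270 .051 5.8;python3 - <<'E'
from workcell import *
from h import *
a=snapshot('scene');b=snapshot('side')
cv2.imwrite("pics/a6.png",np.hstack([cv2.resize(a[220:370,245:395],(400,400)),cv2.resize(b[200:350,235:385],(400,400))]))
E
```

```text
t 7.025 pos [0.4779 0.27   0.0501] F [-0.3 -0.6  0.2] T [-0.03  0.01 -0.02] w 0.0117 q7 1.15
tool x yaw -174.21 z axis [ 0.  0. -1.]
delta tool cm [-0.01 -0.   -0.09]  turn about tool z (deg) -0.006068767293356814
```

View pics/a6.png

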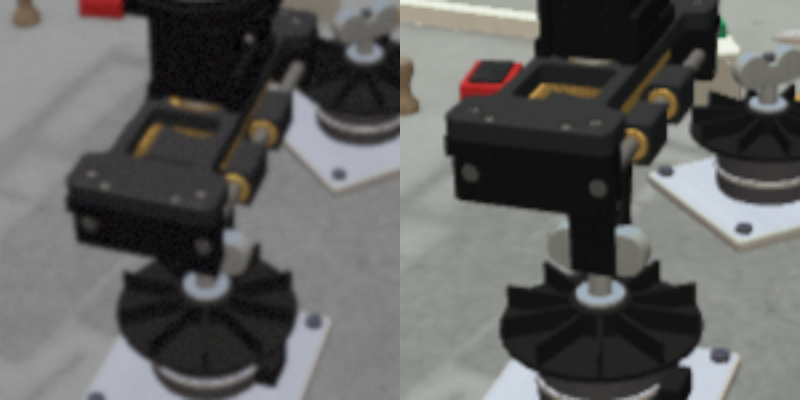

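The wings are gripped: opening 11.7 mm with the pads centred on the bar. Trial turn: 10° about tool +z, which is clockwise from above.

Request:
{"method": "move_arm", "body": {
  "motion": [
    [0,0,0,0,4],
    [0,0,0,0,3],
    [0,0,0,0,3],
    [0,0,0,0,0],
    [0,0,0,0,0]
  ]
}}

```text
time_s: 7.75
tool_pos: [0.4782, 0.2701, 0.0502]
tcp_rot: [0.112, 3.139, 0.0]
contact_force: [0.7, 0.2, 0.1]
grip_width: 0.0137
```

```bash
python3 st.py .478 .270 .051 5.8;python3 - <<'E'
from workcell import *
from h import *
s=arm.read_state();print(s['tau'].round(2),s['qpos'].round(3))
a=snapshot('scene');b=snapshot('side')
cv2.imwrite("pics/a7.png",np.hstack([cv2.resize(a[220:370,245:395],(400,400)),cv2.resize(b[200:350,235:385],(400,400))]))
cv2.imwrite("pics/w7.png",snapshot('wrist')[150:370,200:440])
E
```

```text
t 7.75 pos [0.4782 0.2701 0.0502] F [0.7 0.2 0.1] T [-0.01 -0.28  0.7 ] w 0.0137 q7 0.98
tool x yaw 175.91 z axis [ 0.001  0.    -1.   ]
delta tool cm [ 0.01 -0.01 -0.08]  turn about tool z (deg) -9.892814178349454
[  0.23 -38.28   1.85 -26.8   -0.59   0.47  -0.71] [-0.765  0.215  0.226  1.871 -0.054  1.061  0.982]
```

View pics/a7.png

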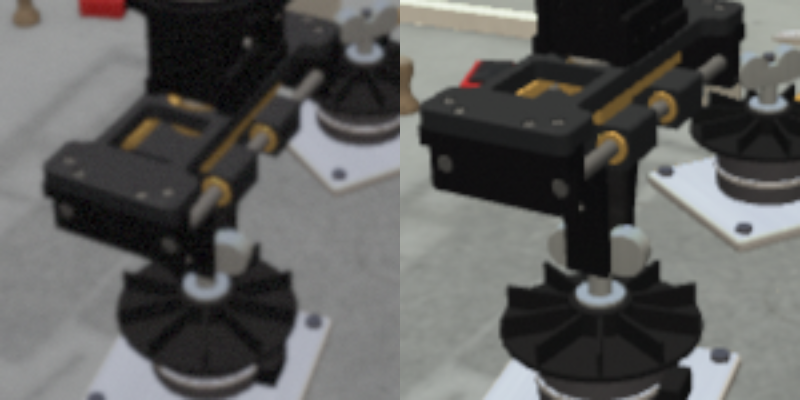

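View pics/w7.png

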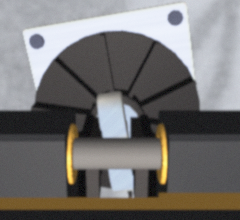

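Clockwise is solid: the moment rose to 0.7 N m (drag is 0.08), the jaws were forced open to 13.7 mm and the wing stayed in line with the plate. Reversing to counter-clockwise: 10° back, then on by a first trial amount.

Request:
{"method": "move_arm", "body": {
  "motion": [
    [0,0,0,0,-5],
    [0,0,0,0,-5],
    [0,0,0,0,0],
    [0,0,0,0,-4],
    [0,0,0,0,-4],
    [0,0,0,0,-4],
    [0,0,0,0,0]
  ]
}}

```text
time_s: 8.78
tool_pos: [0.4779, 0.2697, 0.0501]
tcp_rot: [0.481, -3.104, -0.0]
contact_force: [-0.1, -1.3, 2.9]
grip_width: 0.0114
```

```bash
python3 st.py .478 .270 .051 5.8
```

```text
t 8.775 pos [0.4779 0.2697 0.0501] F [-0.1 -1.3  2.9] T [-0.11 -0.08  0.09] w 0.0114 q7 1.35
tool x yaw -162.37 z axis [-0.  0. -1.]
delta tool cm [-0.02  0.02 -0.09]  turn about tool z (deg) 11.83060559941174
```

Counter-clockwise it gives: moment about 0.1 N m and the jaws stay flat at 11.4 mm. Continuing for another 60°, to about 72° in all.

Request:
{"method": "move_arm", "body": {
  "motion": [
    [0,0,0,0,-7],
    [0,0,0,0,-8],
    [0,0,0,0,-8],
    [0,0,0,0,-8],
    [0,0,0,0,-8],
    [0,0,0,0,-8],
    [0,0,0,0,-8],
    [0,0,0,0,-5],
    [0,0,0,0,0],
    [0,0,0,0,0]
  ]
}}

```text
time_s: 10.02
tool_pos: [0.4787, 0.269, 0.0501]
tcp_rot: [-1.968, 2.448, -0.002]
contact_force: [3.5, -3.5, 1.4]
grip_width: 0.012
```

```bash
python3 st.py .478 .270 .051 5.8
```

```text
t 10.025 pos [0.4787 0.269  0.0501] F [ 3.5 -3.5  1.4] T [-0.69 -0.69  0.03] w 0.012 q7 2.38
tool x yaw -102.39 z axis [ 0.001 -0.001 -1.   ]
delta tool cm [-0.09  0.09 -0.09]  turn about tool z (deg) 71.81335776805113
```

Turned 72°. Now open (enough to clear, without swinging anything) and lift straight up.

Request:
{"method": "move_arm", "body": {
  "motion": [
    [0.6,0,0,0,0],
    [0.6,0,0,0,0],
    [0.6,0,0,0,0],
    [0.6,0,0,0,0],
    [0.6,0,0,-3,0],
    [0.6,0,0,-4,0],
    [0.6,0,0,-4,0],
    [0.6,0,0,-2,0],
    [0.6,0,0,0,0],
    [0.6,0,0,0,0]
  ]
}}

```text
time_s: 11.28
tool_pos: [0.4771, 0.2696, 0.1787]
tcp_rot: [1.972, -2.443, -0.001]
contact_force: [-0.1, 0.2, -1.0]
grip_width: 0.0523
```

```bash
python3 st.py .478 .270 .051 5.8;python3 - <<'E'
from workcell import *
from h import *
a=snapshot('scene');b=snapshot('side')
cv2.imwrite("pics/a8.png",np.hstack([cv2.resize(a[200:400,245:445],(400,400)),cv2.resize(b[200:400,235:435],(400,400))]))
cv2.imwrite("pics/w8.png",snapshot('wrist'))
E
```

```text
t 11.275 pos [0.4771 0.2696 0.1787] F [-0.1  0.2 -1. ] T [ 0.09  0.1  -0.01] w 0.0523 q7 2.37
tool x yaw -102.2 z axis [-0.002 -0.001 -1.   ]
delta tool cm [-0.07 -0.1  12.77]  turn about tool z (deg) 72.00028603840073
```

View pics/a8.png

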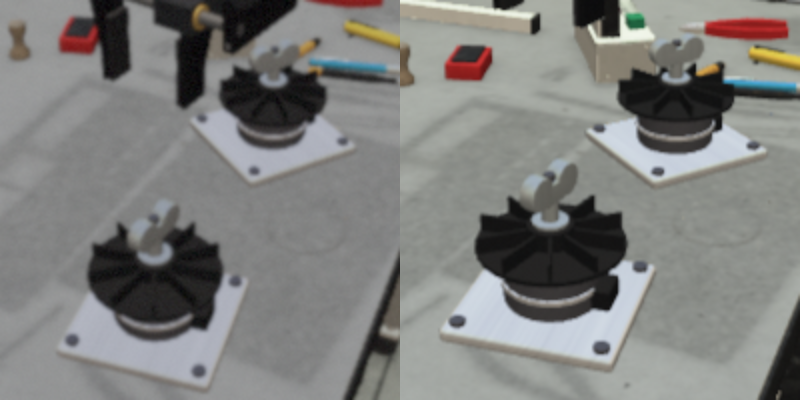

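View pics/w8.png

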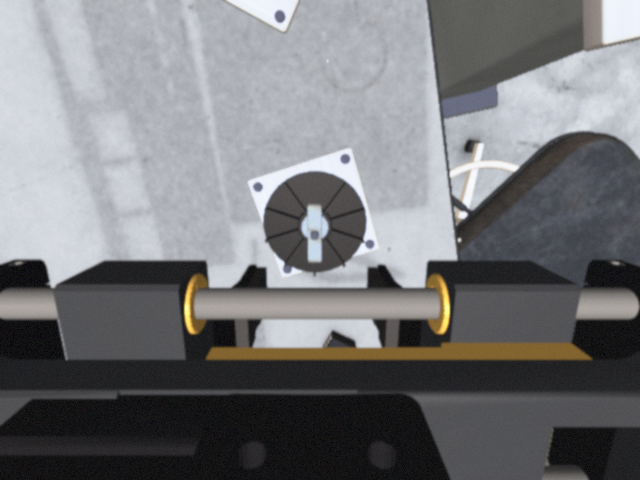

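In the wrist view the left nut's bar runs from (315,205) to (315,262), in line with the tool at yaw −102° (72° from the start), while the plate stays put. The gripper is clear. The right nut, in the side view at about (373,228), looks as it did at the start. Handing in.

Run:
```python
from workcell import workorder
print(workorder.close_job())
```

```text
the job is handed in; nothing more can be done
None
```

I slackened the left blower's nut by about 72° counter-clockwise, let go of it, lifted clear and handed the job in at about 11.4 s of the 35 s allowed. No verdict is reported on hand-in.

- **Finding the direction:** A 10° clockwise trial was solid. The moment rose to about 0.7 N m, the jaws were forced open from 11.7 to 13.7 mm, and the wing did not move. Counter-clockwise gave freely, at about 0.1 N m with the jaws flat on the bar. So the left nut loosens counter-clockwise.
- **Last checks:** The final wrist picture shows the left nut's bar in line with the tool at about 72° from its start. The gripper is about 10 cm above the nut with no contact force. By eye, the right nut looks the same as at the start, and the fingers never touched it.
- **What disagreed:** The first grip closed on nothing. The camera views put the fingertips about 30 mm higher than the reported tool position, so I lowered another 30 mm and the second grip held. I don't know the cause of that offset.

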